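# Press the plaster die into the tile mould

## Task

Get the tile mould ready for the next pressing: take the plaster die that matches its oblong pocket by the wooden grip bar, lower it into the pocket and press it down, against the stiff lift-out pad, until it is fully home with the plaster flush with the top of the mould. Do not drop it in; leave it there and let go.

Things in the scene. Friction and masses are not known exactly. Their poses are not given: they have to be found in the camera images.
- die: Off-white oblong plaster block, 0.13 to 0.21 kg. Origin: centre of underside; x lengthwise, z up. Foot 72 (x) x 44 mm, 12 high; above it 78 x 48 mm up to z = 26. On top, centred, an upright wooden grip bar 60 (x) x 16 (y) mm, z = 26 to 62. Goes in either way round. A square die (72 x 72) and a round one (78 across), with the same bar, do not fit.
- mould: Wooden box 150 (x) x 120 (y) x 40 mm high, fixed to the bench. Origin: centre of its underside; z up. In its top one centred oblong pocket 92 (x) x 62 (y) mm with upright walls and a 6 mm bevel round the mouth. A grey pad is its floor: raised, it makes the die stand proud; with the pad right down (its top at z = 14) the plaster is flush with the mould's top.
- pad (a joint): Lift-out pad in the pocket: how far it is pushed down, in m. 0: fully raised, its top 26 mm above the mould's underside; 0.012: fully down (14 mm). Starts between 0 and 0.004. It moves straight down under about 8 N pressed anywhere, and stays where it is left; the die's own weight does not move it.
Things that resemble listed ones, but are neither listed nor needed, are in the scene too. Leave any yellow look-alike of the die alone. Of the things that look like the mould, the larger one is meant.

How it is judged:
By the outcome, as a careful person would: the job done as asked, in the order asked, and still so for the second after the job is handed in, with the robot touching nothing.
It also fails if it takes over 38 s, if anything falls off the work surface, if the arm or the gripper's body presses on something with over 40 N, if the wrist force passes 120 N, or if a joint passes its speed limit or range.

## Robot

A 6-joint arm with a two-finger parallel gripper is mounted at the origin on the work surface. World frame = base frame: x ahead of the robot, y to its left, z up, the work surface at z = 0. Lengths are in m, angles in rad, forces in N, time in s.
With the tool pointing down it reaches from about 0.35 to 0.975 m from the base axis. Payload 7.1 kg.
Tool frame: the origin (TCP) lies at the very end of the fingers, on their centre line; the grasp point (between the pads) lies 19 mm behind it; z points along the fingers, x is the direction in which the jaws open and shut, and the axes are right-handed (so a half turn about z gives the same grasp; the last joint's range is limited). The gripper opens to 88 mm and grips with 3 to 60 N. Pads are 20 mm wide; open, the fingers measure 115 mm over their backs; the gripper's body (75 mm by 178 mm) begins 61 mm behind the grasp point.
Start: joints at [1.132, 0.423, 1.63, -0, 1.089, -0.019], TCP at [0.255, 0.571, 0.223] pointing down, gripper open.
Joint ranges: [-3, 3], [-0.9, 2.11], [0.09, 2.58], [-1.31, 4.45], [0.11, 2.69], [-2.54, 2.54]. Speed limits (rad/s): [2.39, 2.39, 3.01, 3.14, 3.14, 3.14].

## Interface

Orientations are given as a rotation vector (axis times angle).
In Python, from workcell import get_state, camera, sign_off gives the robot as it stands.
- The arm moves only by the tool drive_tool, never from a script. Its argument "targets" is a list of rows, each a list of 6 numbers: the shift along the tool's x, y, z normalised to -1 to 1, where 1 is 0.12 m, then the turn, a rotation vector about the tool's x, y, z normalised to -1 to 1, where 1 is pi rad. In form: [[dx, dy, dz, wx, wy, wz], ...]. A call has 1 to 12 rows; each row is the pose to reach, as a shift and turn from the pose measured when the call began, along the tool's axes at that moment, turning the shorter way round; what a row does not reach only later rows make up. A row lasts 1/10 s, in which the tool goes at most 50 mm and 8.59 degrees, less where a joint would pass 70% of its speed; a pose out of reach is approached as far as the arm can. A call with a number of a shift or a turn outside -1 to 1 is refused whole. A call with a gripper value outside its range is refused whole. "claw" is the closure in counts, from 0 (fully open) to 255 (shut), set as the call begins (left out, the last holds). The fingers move at their own pace and stop on an object; the grip force is fixed at half the most. Time passes only in rows, so rows that repeat a pose let the fingers close. It gives the time, the measured TCP pose, the force and the opening at its end, in the units of the state.
- get_state(): the state, without advancing time (a new reading comes with each control period).
- camera(name): name is "scene" or "side" or "wrist"; returns a dict with "color" (480x640x3 uint8, red, green, blue), "fx", "fy", "cx", "cy" (pixels), "camera_from_world" (4x4, takes a point from world to camera coordinates); the wrist camera has in their place "mount" (4x4, takes a point from camera to tool coordinates, whose origin is the TCP and whose axes are the tool frame's). Camera axes: x right, y up, looking along -z (the intrinsics and any distortion apply to the point x, -y, -z); pixel columns grow to the right and rows downward; lengths in m; the calibration is good to about 2 mm. A picture is of the moment at which its call begins: read the wrist's pose just before it. There is no depth.
- sign_off(): hands the job in, once; it reports no verdict.
The state is a dict: "time": time; "joint_pos": joint angles; "joint_vel": joint speeds; "joint_efforts": joint torques, N m; "ee_pos": TCP position; "tool_rot": TCP orientation; "contact_force": force on the tool from outside, world axes, zero at the start; "torque": the same for the moment, N m; "grip_width": finger opening in m.
Only numpy, scipy, OpenCV 4.12 (cv2) and the standard library are available. Lean on these libraries where they do the work, as an engineer would, in place of code of your own. Each camera call takes 0.05 s, during which the arm holds its last target. There are 200 camera calls.

## Working session

There is one attempt and no reset: what is moved stays moved. The work goes in short steps, Python scripts to look and compute and a tool call to move; the robot and the scene stay as the last step left them, time stands still between calls to the robot, and variables do not carry over. Pictures are saved under pics/ and viewed, about 8 in all and at most 12, crops included, and the job is handed in when it is done.

Besides the shell and the picture viewer there is one more tool, called after ">>>" as name(argument=value, ...), one argument or row to a line, values as JSON. drive_tool: Moves the arm, as the interface text tells. Scaled input: -1 to 1 covers 0.12 m each way for a shift and pi rad each way for a turn. Its arguments: {"type":"object","properties":{"targets":{"type":"array","items":{"type":"array","items":{"type":"number","minimum":-1,"maximum":1}}},"claw":{"type":"number"}},"required":["targets"]}

```bash
mkdir -p pics; cat > h.py <<'E'
import numpy as np, cv2
from scipy.spatial.transform import Rotation as R
from workcell import get_state, camera, sign_off
def snap(n,f):
    s=get_state(); c=camera(n); cv2.imwrite('pics/'+f,c['color'][:,:,::-1])
    if n=='wrist':
        T=np.eye(4);T[:3,:3]=R.from_rotvec(s['tool_rot']).as_matrix();T[:3,3]=s['ee_pos'];W=T@np.array(c['mount'])
    else: W=np.linalg.inv(np.array(c['camera_from_world']))
    k=[c[q] for q in('fx','fy','cx','cy')]
    np.savez('pics/'+f+'.npz',W=W,k=k); print(n,[q for q in c],np.round(W[:3,3],3),s['time']); return c
def pt(f,u,v,z):
    d=np.load('pics/'+f+'.npz');W=d['W'];fx,fy,cx,cy=d['k']
    r=W[:3,:3]@np.array([(u-cx)/fx,-(v-cy)/fy,-1]);p=W[:3,3];return np.round(p+r*(z-p[2])/r[2],4)
E
python3 - <<'E'
from h import *
s=get_state();print(s)
for n in('scene','side','wrist'):
    c=snap(n,n+'0.png');print({k:v for k,v in c.items() if k!='color'} )
a=cv2.imread('pics/scene0.png');b=cv2.imread('pics/side0.png')
E
```

```text
{'time': 0.0, 'joint_pos': array([ 1.13196599e+00,  4.23812623e-01,  1.63071783e+00, -1.49739213e-05,
        1.08860107e+00, -1.89947041e-02]), 'joint_vel': array([ 0.0013509 ,  0.00145078, -0.00040744,  0.00083652, -0.00083227,
       -0.00186672]), 'joint_efforts': array([ 1.57966799e-03, -5.44631016e+01, -2.73668200e+01,  6.44223858e-02,
        2.28519947e-02, -1.24249409e-04]), 'ee_pos': array([0.25448969, 0.57021268, 0.22190839]), 'tool_rot': array([ 2.63488153e+00,  1.70933387e+00, -2.04099187e-03]), 'contact_force': array([0.21537672, 0.29629312, 1.06404326]), 'torque': array([-0.02473861, -0.01737644,  0.01476661]), 'grip_width': 0.08772903375290302}
scene ['color', 'fx', 'fy', 'cx', 'cy', 'camera_from_world'] [1.246 0.494 0.755] 0.0
{'fx': 602.4864228993332, 'fy': 602.4864228993332, 'cx': 309.84747181153153, 'cy': 239.75772316032024, 'camera_from_world': array([[-5.36772410e-01,  8.43726916e-01, -5.20199605e-04,
         2.52017320e-01],
       [-5.24993775e-01, -3.33514117e-01,  7.83038869e-01,
         2.27711074e-01],
       [ 6.60497476e-01,  4.20586762e-01,  6.2197255
[... 404 characters left out ...]
830722,  0.48460568,  0.86800166, -0.10335485],
       [-0.23132911, -0.83688373,  0.49609723, -0.74129866],
       [ 0.        ,  0.        ,  0.        ,  1.        ]])}
wrist ['color', 'fx', 'fy', 'cx', 'cy', 'mount'] [0.18  0.603 0.383] 0.1
{'fx': 389.39204296159073, 'fy': 389.39204296159073, 'cx': 322.20912348753563, 'cy': 237.11795236775617, 'mount': array([[ 9.99999487e-01, -5.14831005e-04,  8.72772663e-04,
        -5.45727388e-04],
       [-2.33887236e-04, -9.55328141e-01, -2.95547101e-01,
        -8.09670088e-02],
       [ 9.85941096e-04,  2.95546745e-01, -9.55327771e-01,
        -1.61225812e-01],
       [ 0.00000000e+00,  0.00000000e+00,  0.00000000e+00,
         1.00000000e+00]])}
```

View pics/scene0.png

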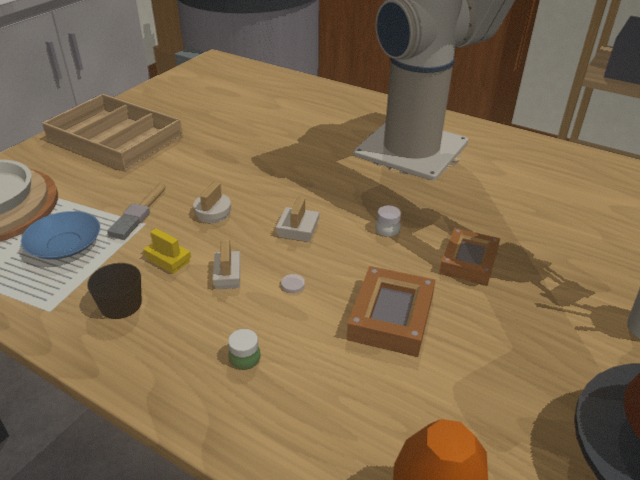

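Scene view: the things that could be taken for the die are the white blocks at (227,268) and (297,222), the round one at (212,205) and the yellow one at (166,252). The larger mould is at (393,308), and the smaller look-alike is at (470,255). A close crop should settle which is oblong.

```bash
python3 - <<'E'
from h import *
a=cv2.imread('pics/scene0.png')
x=cv2.resize(a[180:300,130:330],None,fx=4,fy=4,interpolation=cv2.INTER_CUBIC)
cv2.imwrite('pics/cropA.png',x)
for u,v,z in[(227,275,.01),(297,230,.01),(393,308,.04),(470,255,.03)]:print(pt('scene0.png',u,v,z))
E
```

```text
[ 0.6254 -0.0826  0.01  ]
[ 0.4418 -0.0485  0.01  ]
[0.5666 0.2264 0.04  ]
[0.3537 0.2821 0.03  ]
```

View pics/cropA.png

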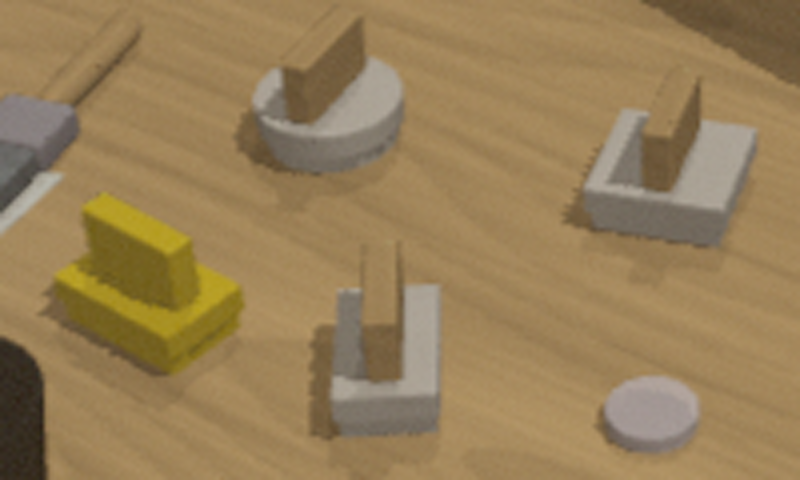

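The crop shows the oblong die at (385,360), the square one at (670,180), the round one at (330,110) and a small yellow look-alike. I choose the white oblong, scene (227,270).

```bash
python3 - <<'E'
from h import *
q=[pt('scene0.png',130+u/4,180+v/4,.026) for u,v in[(338,290),(440,286),(438,395),(332,400)]]
q=np.array(q);print(q,q.mean(0));print([np.linalg.norm(q[i]-q[i-1]) for i in range(4)])
s=get_state();print(s['ee_pos'],R.from_rotvec(s['tool_rot']).as_matrix().round(3))
E
```

```text
[[ 0.6013 -0.1303  0.026 ]
 [ 0.573  -0.0913  0.026 ]
 [ 0.6346 -0.0449  0.026 ]
 [ 0.6628 -0.083   0.026 ]] [ 0.617925 -0.087375  0.026   ]
[np.float64(0.07758569455769536), np.float64(0.048185993815630684), np.float64(0.07712016597492521), np.float64(0.04740094935758138)]
[0.25451963 0.57038208 0.22208141] [[ 0.408  0.913 -0.001]
 [ 0.913 -0.408 -0.001]
 [-0.001 -0.    -1.   ]]
```

>>> drive_tool(
  targets=[
    [-0.2, 0.35, -0.1, 0, 0, 0],
    [-0.4, 0.7, -0.15, 0, 0, 0],
    [-0.52, 1, -0.15, 0, 0, 0],
    [-0.52, 1, -0.15, 0, 0, 0],
  ],
  claw=0,
)

```text
time: 0.55
ee_pos: [0.341, 0.4615, 0.2403]
tool_rot: [2.637, 1.704, -0.002]
contact_force: [-0.8, 1.1, -0.5]
grip_width: 0.0879
```

>>> drive_tool(
  targets=[
    [-0.2, 0.35, -0.1, 0, 0, 0],
    [-0.4, 0.7, -0.15, 0, 0, 0],
    [-0.52, 1, -0.15, 0, 0, 0],
    [-0.52, 1, -0.15, 0, 0, 0],
  ],
)

```text
time: 0.95
ee_pos: [0.427, 0.353, 0.2587]
tool_rot: [2.64, 1.698, -0.001]
contact_force: [-0.7, 0.5, 0.2]
grip_width: 0.0879
```

>>> drive_tool(
  targets=[
    [-0.2, 0.35, -0.1, 0, 0, 0],
    [-0.4, 0.7, -0.15, 0, 0, 0],
    [-0.52, 1, -0.15, 0, 0, 0],
    [-0.52, 1, -0.15, 0, 0, 0],
    [-0.52, 1, -0.15, 0, 0, 0],
    [-0.52, 1, -0.15, 0, 0, 0],
  ],
)

```text
time: 1.55
ee_pos: [0.5093, 0.2478, 0.2765]
tool_rot: [2.64, 1.7, -0.002]
contact_force: [-0.5, 0.7, -0.7]
grip_width: 0.088
```

```bash
python3 - <<'E'
from h import *
snap('wrist','w1.png');s=get_state();print(s['joint_vel'].round(3),s['joint_pos'].round(3))
E
```

```text
wrist ['color', 'fx', 'fy', 'cx', 'cy', 'mount'] [0.435 0.281 0.438] 1.55
[ 0.004 -0.003  0.    -0.003 -0.    -0.003] [ 0.433  0.278  1.71  -0.002  1.154 -0.711]
```

View pics/w1.png

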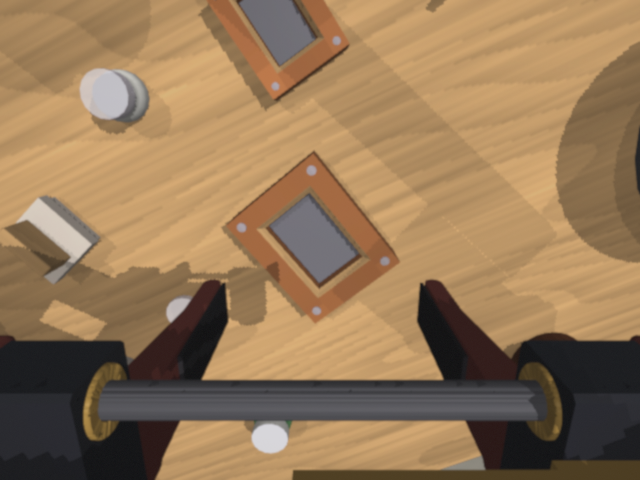

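The wrist view shows the chosen mould centred at (312,237), with corners (314,152), (399,261), (315,321) and (224,227). The second mould is at (275,30), partly cut off. I'll check the sizes.

```bash
python3 - <<'E'
from h import *
def show(f,c,z):
    q=np.array([pt(f,u,v,z) for u,v in c]);print(q[:,:2],'mean',q.mean(0)[:2],'sides',[round(np.linalg.norm(q[i]-q[i-1]),4) for i in range(4)],'ang',[round(np.degrees(np.arctan2(*(q[i]-q[i-1])[1::-1])),1) for i in range(4)])
show('w1.png',[(314,152),(399,261),(315,321),(224,227)],.04)
show('w1.png',[(311,170),(385,261),(316,310),(241,228)],.04)
print(pt('w1.png',348,42,.03),pt('w1.png',276,100,.03))
show('w1.png',[(307,194),(361,252),(320,287),(268,225)],.03)
# crop scene moulds
a=cv2.imread('pics/scene0.png');cv2.imwrite('pics/cropB.png',cv2.resize(a[215:360,330:520],None,fx=4,fy=4,interpolation=cv2.INTER_CUBIC))
b=cv2.imread('pics/w1.png');cv2.imwrite('pics/cropC.png',cv2.resize(b[140:330,210:410],None,fx=3,fy=3,interpolation=cv2.INTER_CUBIC))
s=get_state();print(s['ee_pos'],s['time'])
E
```

```text
[[0.4625 0.2584]
 [0.6065 0.2939]
 [0.6354 0.1798]
 [0.4939 0.1387]] mean [0.549575 0.2177  ] sides [np.float64(0.1237), np.float64(0.1483), np.float64(0.1177), np.float64(0.1473)] ang [np.float64(104.7), np.float64(13.8), np.float64(-75.8), np.float64(-163.8)]
[[0.4775 0.2481]
 [0.6002 0.28  ]
 [0.6232 0.1867]
 [0.5024 0.1546]] mean [0.550825 0.21735 ] sides [np.float64(0.0968), np.float64(0.1268), np.float64(0.0961), np.float64(0.125)] ang [np.float64(104.9), np.float64(14.6), np.float64(-76.2), np.float64(-165.1)]
[0.3836 0.3301 0.03  ] [0.4019 0.2447 0.03  ]
[[0.4998 0.2328]
 [0.5835 0.2597]
 [0.6033 0.2007]
 [0.5132 0.1797]] mean [0.54995  0.218225] sides [np.float64(0.0548), np.float64(0.0879), np.float64(0.0622), np.float64(0.0925)] ang [np.float64(104.2), np.float64(17.8), np.float64(-71.4), np.float64(-166.9)]
[0.50919441 0.2478625  0.2766066 ] 1.6
```

View pics/cropC.png

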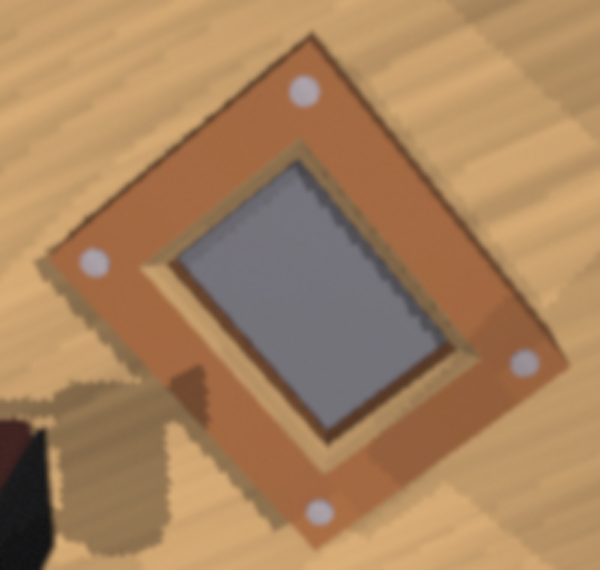

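View pics/cropB.png

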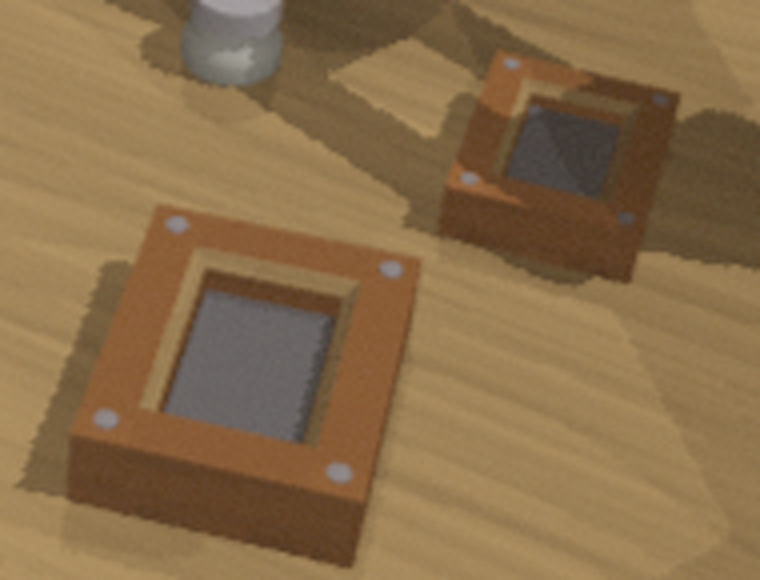

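>>> drive_tool(
  targets=[
    [-0.35, 0.35, 0, 0, 0, 0],
    [-0.7, 0.7, 0, 0, 0, 0],
    [-1, 1, 0.1, 0, 0, 0],
    [-1, 1, 0.1, 0, 0, 0],
  ],
)

```text
time: 2.0
ee_pos: [0.5692, 0.0873, 0.2645]
tool_rot: [2.639, 1.7, -0.003]
contact_force: [-0.0, 0.3, 0.2]
grip_width: 0.0876
```

>>> drive_tool(
  targets=[
    [-0.35, 0.35, 0, 0, 0, 0.04],
    [-0.7, 0.7, 0.2, 0, 0, 0.08],
    [-1, 1, 0.3, 0, 0, 0.12],
    [-1, 1, 0.4, 0, 0, 0.166],
    [-1, 1, 0.5, 0, 0, 0.213],
    [-1, 1, 0.5, 0, 0, 0.26],
    [-1, 1, 0.5, 0, 0, 0.307],
    [-1, 1, 0.5, 0, 0, 0.354],
    [-1, 1, 0.5, 0, 0, 0.401],
    [-1, 1, 0.5, 0, 0, 0.448],
    [-1, 1, 0.5, 0, 0, 0.495],
    [-1, 1, 0.5, 0, 0, 0.54],
  ],
)

```text
time: 3.2
ee_pos: [0.6287, -0.0699, 0.2047]
tool_rot: [3.018, -0.861, -0.0]
contact_force: [-0.2, 0.6, 1.0]
grip_width: 0.0877
```

```bash
cat >> h.py <<'E'
def go(x,y,z,ang):
    "normalised shift/turn to a tool-down pose at x,y,z with tool x at world angle ang (deg)"
    s=get_state();r=R.from_rotvec(s['tool_rot']);a=np.radians(ang)
    t=R.from_matrix(np.array([[np.cos(a),np.sin(a),0],[np.sin(a),-np.cos(a),0],[0,0,-1]]))
    print('t',s['time'],'pos',s['ee_pos'].round(4),'shift',(r.inv().apply(np.array([x,y,z])-s['ee_pos'])/.12).round(3),'turn',((r.inv()*t).as_rotvec()/np.pi).round(4),'F',s['contact_force'].round(1),'w',round(s['grip_width'],4),'q',s['joint_pos'].round(2))
E
python3 - <<'E'
from h import *
go(.618,-.087,.18,-53)
q=np.array([pt('scene0.png',330+u/4,215+v/4,.04) for u,v in[(160,206),(420,262),(366,500),(72,432)]]);print(q,q.mean(0))
q=np.array([pt('scene0.png',330+u/4,215+v/4,.04) for u,v in[(177,224),(391,269),(339,472),(105,419)]]);print(q,q.mean(0),[np.degrees(np.arctan2(*(q[i]-q[i-1])[1::-1])) for i in range(4)])
E
```

```text
t 3.2 pos [ 0.6287 -0.0699  0.2047] shift [-0.001  0.168  0.207] turn [ 0.0008 -0.0004  0.1175] F [-0.2  0.6  1. ] w 0.0877 q [-0.13  0.45  1.63 -0.    1.06  0.43]
[[0.4938 0.1443 0.04  ]
 [0.4657 0.2584 0.04  ]
 [0.6066 0.2959 0.04  ]
 [0.6368 0.1799 0.04  ]] [0.550725 0.219625 0.04    ]
[[0.5006 0.1565 0.04  ]
 [0.4767 0.2495 0.04  ]
 [0.5986 0.2807 0.04  ]
 [0.6232 0.1877 0.04  ]] [0.549775 0.2186   0.04    ] [np.float64(-165.7220963183735), np.float64(104.41251748947225), np.float64(14.356513379309316), np.float64(-75.1836806572224)]
```

>>> drive_tool(
  targets=[
    [0, 0.17, 0.2, 0, 0, 0.047],
    [0, 0.17, 0.2, 0, 0, 0.094],
    [0, 0.17, 0.2, 0, 0, 0.1175],
    [0, 0.17, 0.2, 0, 0, 0.1175],
  ],
)

```text
time: 3.6
ee_pos: [0.6178, -0.0857, 0.1805]
tool_rot: [2.81, -1.399, -0.0]
contact_force: [-0.5, 0.2, 0.4]
grip_width: 0.088
```

```bash
python3 - <<'E'
from h import *
snap('wrist','w2.png')
E
```

```text
wrist ['color', 'fx', 'fy', 'cx', 'cy', 'mount'] [ 0.683 -0.037  0.342] 3.6
```

View pics/w2.png

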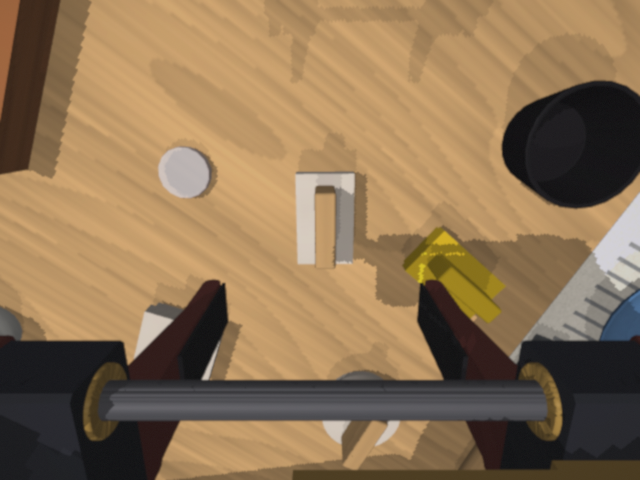

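The wrist view shows the oblong die with its plaster top at corners (297,172)–(354,264), aligned with the jaws. The yellow block's nearest corner is at (405,265), so I'll check finger clearance.

```bash
python3 - <<'E'
from h import *
q=np.array([pt('w2.png',u,v,.026) for u,v in[(297,172),(354,173),(354,264),(297,264)]]);c=q.mean(0)
print(c,[np.linalg.norm(q[i]-q[i-1]) for i in range(4)],[np.degrees(np.arctan2(*(q[i]-q[i-1])[1::-1])) for i in range(4)])
b=np.array([pt('w2.png',u,v,.062) for u,v in[(315,188),(336,188),(336,267),(315,267)]]);print('bar',b.mean(0),[np.linalg.norm(b[i]-b[i-1]) for i in range(4)])
r=R.from_rotvec(get_state()['tool_rot'])
for u,v,z in[(405,265,.026),(405,265,.01),(440,228,.026),(210,173,.01),(145,305,.026),(210,380,.026)]:print(u,v,r.inv().apply(pt('w2.png',u,v,z)-c).round(3))
go(c[0],c[1],.03,-53)
E
```

```text
[ 0.6186   -0.089925  0.026   ] [np.float64(0.07938847523412948), np.float64(0.04602445002387318), np.float64(0.07871187966247534), np.float64(0.04942003642248755)] [np.float64(36.03267953247809), np.float64(-53.92686322246107), np.float64(-141.49934627965456), np.float64(126.93945946457545)]
bar [ 0.620475 -0.088     0.062   ] [np.float64(0.061300081566014276), np.float64(0.01520032894380907), np.float64(0.06138574753149136), np.float64(0.016140012391569005)]
405 265 [0.069 0.041 0.   ]
405 265 [0.073 0.047 0.016]
440 228 [0.097 0.007 0.   ]
210 173 [-0.098 -0.037  0.016]
145 305 [-0.162  0.078 -0.   ]
210 380 [-0.111  0.158  0.   ]
t 3.65 pos [ 0.618  -0.0858  0.1807] shift [0.029 0.014 1.256] turn [ 0.0007 -0.0005  0.0011] F [ 0.3 -0.5 -1. ] w 0.0878 q [-0.16  0.47  1.66 -0.    1.01  0.77]
```

>>> drive_tool(
  targets=[
    [0.023, 0.007, 0.3, 0, 0, 0],
    [0.023, 0.007, 0.6, 0, 0, 0],
    [0.023, 0.007, 0.8, 0, 0, 0],
    [0.023, 0.007, 0.9, 0, 0, 0],
    [0.023, 0.007, 0.9, 0, 0, 0],
  ],
)

```text
time: 4.15
ee_pos: [0.6179, -0.0881, 0.0712]
tool_rot: [2.812, -1.392, -0.004]
contact_force: [0.3, 0.2, -0.3]
grip_width: 0.0878
```

>>> drive_tool(
  targets=[
    [0, 0, 0.1, 0, 0, 0],
    [0, 0, 0.2, 0, 0, 0],
    [0, 0, 0.28, 0, 0, 0],
    [0, 0, 0.33, 0, 0, 0],
    [0, 0, 0.345, 0, 0, 0],
    [0, 0, 0.345, 0, 0, 0],
  ],
)

```text
time: 4.75
ee_pos: [0.6177, -0.0882, 0.0297]
tool_rot: [2.812, -1.393, -0.004]
contact_force: [-1.0, -0.5, 0.4]
grip_width: 0.0881
```

>>> drive_tool(
  targets=[
    [0, 0, 0, 0, 0, 0],
    [0, 0, 0, 0, 0, 0],
    [0, 0, 0, 0, 0, 0],
    [0, 0, 0, 0, 0, 0],
    [0, 0, 0, 0, 0, 0],
    [0, 0, 0, 0, 0, 0],
    [0, 0, 0, 0, 0, 0],
    [0, 0, 0, 0, 0, 0],
    [0, 0, 0, 0, 0, 0],
    [0, 0, 0, 0, 0, 0],
  ],
  claw=255,
)

```text
time: 5.75
ee_pos: [0.6177, -0.0882, 0.0296]
tool_rot: [2.812, -1.393, -0.004]
contact_force: [-0.1, 0.9, -0.2]
grip_width: 0.0158
```

>>> drive_tool(
  targets=[
    [0, 0, -0.1, 0, 0, 0],
    [0, 0, -0.3, 0, 0, 0],
    [0, 0, -0.6, 0, 0, 0],
    [0, 0, -0.9, 0, 0, 0],
    [0, 0, -0.9, 0, 0, 0],
  ],
)

```text
time: 6.25
ee_pos: [0.6215, -0.0885, 0.1434]
tool_rot: [2.815, -1.394, 0.009]
contact_force: [0.8, -0.2, -1.6]
grip_width: 0.0156
```

```bash
python3 - <<'E'
from h import *
go(.550,.2183,.137,-75.5)
E
```

```text
t 6.25 pos [ 0.6215 -0.0885  0.1434] shift [-2.395 -1.076  0.042] turn [-0.0009 -0.0017  0.1267] F [ 0.8 -0.2 -1.6] w 0.0156 q [-0.16  0.52  1.68 -0.    0.94  0.76]
```

>>> drive_tool(
  targets=[
    [-0.2, -0.1, 0, 0, 0, 0],
    [-0.5, -0.22, 0, 0, 0, 0],
    [-0.8, -0.36, 0, 0, 0, 0],
    [-0.8, -0.36, 0, 0, 0, 0],
  ],
)

```text
time: 6.65
ee_pos: [0.5956, 0.0177, 0.1423]
tool_rot: [2.817, -1.389, 0.005]
contact_force: [0.7, -0.0, -2.0]
grip_width: 0.0157
```

>>> drive_tool(
  targets=[
    [-0.25, -0.1, 0, 0, 0, 0],
    [-0.5, -0.22, 0, 0, 0, 0],
    [-0.8, -0.36, 0, 0, 0, 0],
    [-0.8, -0.36, 0, 0, 0, 0],
  ],
)

```text
time: 7.05
ee_pos: [0.5702, 0.123, 0.1415]
tool_rot: [2.819, -1.384, 0.003]
contact_force: [0.1, -0.2, -2.0]
grip_width: 0.016
```

>>> drive_tool(
  targets=[
    [-0.25, -0.1, 0, 0, 0, 0.03],
    [-0.5, -0.22, 0, 0, 0, 0.06],
    [-0.7, -0.32, 0, 0, 0, 0.09],
    [-0.8, -0.36, 0, 0, 0, 0.125],
    [-0.8, -0.36, 0, 0, 0, 0.125],
    [-0.8, -0.36, 0, 0, 0, 0.125],
  ],
)

```text
time: 7.65
ee_pos: [0.5459, 0.2243, 0.1409]
tool_rot: [2.497, -1.903, 0.003]
contact_force: [-0.2, 0.2, -1.1]
grip_width: 0.0155
```

```bash
python3 - <<'E'
from h import *
go(.550,.2183,.09,-75.5)
snap('wrist','w3.png')
E
```

```text
t 7.65 pos [0.5459 0.2243 0.1409] shift [ 0.056 -0.02   0.425] turn [ 0.     -0.0009  0.0048] F [-0.2  0.2 -1.1] w 0.0155 q [ 0.37  0.48  1.76 -0.    0.9   1.68]
wrist ['color', 'fx', 'fy', 'cx', 'cy', 'mount'] [0.624 0.246 0.302] 7.65
```

View pics/w3.png

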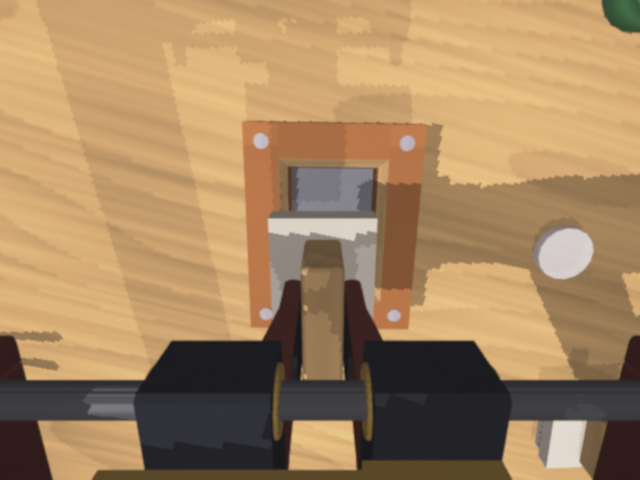

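The die is held level over the mould. The front edge of the plaster runs from (269,217) to (378,217), and the mould screws are at (261,141), (407,143), (393,316) and (266,314).

```bash
python3 - <<'E'
from h import *
s=get_state();r=R.from_rotvec(s['tool_rot']);p=s['ee_pos']
q=np.array([pt('w3.png',u,v,.04) for u,v in[(261,141),(407,143),(393,316),(266,314)]])
print(q.mean(0),[np.degrees(np.arctan2(*(q[i]-q[i-1])[1::-1])) for i in range(4)],[np.linalg.norm(q[i]-q[i-1]) for i in range(4)])
for u,v in[(269,217),(378,217)]:print(r.inv().apply(pt('w3.png',u,v,p[2]-.0036)-p).round(4))
go(.550,.2183,.065,-75.5)
E
```

```text
[0.5501 0.2173 0.04  ] [np.float64(14.477395708794166), np.float64(-75.35394105496263), np.float64(-165.7005815966412), np.float64(104.21119186929748)] [np.float64(0.1260009920595865), np.float64(0.09570997858112809), np.float64(0.12672620092151415), np.float64(0.09531694497831955)]
[-0.0227 -0.0394  0.0035]
[ 0.0248 -0.0393  0.0036]
t 7.7 pos [0.5459 0.2241 0.141 ] shift [ 0.054 -0.02   0.633] turn [ 0.     -0.0008  0.0045] F [-0.5 -0.5 -1.2] w 0.0156 q [ 0.37  0.48  1.76 -0.    0.9   1.68]
```

>>> drive_tool(
  targets=[
    [0.055, -0.018, 0, 0, 0, 0.0045],
    [0.055, -0.018, 0.15, 0, 0, 0.0045],
    [0.055, -0.018, 0.3, 0, 0, 0.0045],
    [0.055, -0.018, 0.45, 0, 0, 0.0045],
    [0.055, -0.018, 0.52, 0, 0, 0.0045],
    [0.055, -0.018, 0.52, 0, 0, 0.0045],
    [0.055, -0.018, 0.52, 0, 0, 0.0045],
  ],
)

```text
time: 8.4
ee_pos: [0.5504, 0.2177, 0.079]
tool_rot: [2.483, -1.923, 0.004]
contact_force: [0.7, 0.1, -2.8]
grip_width: 0.0159
```

```bash
python3 - <<'E'
from h import *
go(.550,.218,.058,-75.5)
E
```

```text
t 8.4 pos [0.5504 0.2177 0.079 ] shift [-0.004  0.002  0.175] turn [-0.0001 -0.0008 -0.0001] F [ 0.7  0.1 -2.8] w 0.0159 q [ 0.36  0.57  1.79 -0.    0.78  1.68]
```

Aligned. I'll lower it slowly to the pad, reading the force.

>>> drive_tool(
  targets=[
    [0, 0, 0.04, 0, 0, 0],
    [0, 0, 0.08, 0, 0, 0],
    [0, 0, 0.12, 0, 0, 0],
    [0, 0, 0.16, 0, 0, 0],
    [0, 0, 0.18, 0, 0, 0],
    [0, 0, 0.19, 0, 0, 0],
    [0, 0, 0.2, 0, 0, 0],
    [0, 0, 0.2, 0, 0, 0],
  ],
)

```text
time: 9.2
ee_pos: [0.5504, 0.2177, 0.0549]
tool_rot: [2.483, -1.923, 0.004]
contact_force: [-0.9, 0.4, -2.1]
grip_width: 0.0161
```

>>> drive_tool(
  targets=[
    [0, 0, 0.01, 0, 0, 0],
    [0, 0, 0.02, 0, 0, 0],
    [0, 0, 0.03, 0, 0, 0],
    [0, 0, 0.04, 0, 0, 0],
    [0, 0, 0.04, 0, 0, 0],
  ],
)

```text
time: 9.7
ee_pos: [0.5506, 0.2177, 0.0506]
tool_rot: [2.483, -1.923, 0.004]
contact_force: [-0.3, -0.6, 3.5]
grip_width: 0.0159
```

>>> drive_tool(
  targets=[
    [0, 0, 0.01, 0, 0, 0],
    [0, 0, 0.02, 0, 0, 0],
    [0, 0, 0.03, 0, 0, 0],
    [0, 0, 0.035, 0, 0, 0],
    [0, 0, 0.035, 0, 0, 0],
  ],
)

```text
time: 10.2
ee_pos: [0.5507, 0.2178, 0.0467]
tool_rot: [2.483, -1.923, 0.004]
contact_force: [-1.0, -1.0, 4.0]
grip_width: 0.0157
```

>>> drive_tool(
  targets=[
    [0, 0, 0.008, 0, 0, 0],
    [0, 0, 0.016, 0, 0, 0],
    [0, 0, 0.022, 0, 0, 0],
    [0, 0, 0.022, 0, 0, 0],
  ],
)

```text
time: 10.6
ee_pos: [0.5506, 0.2177, 0.0443]
tool_rot: [2.483, -1.923, 0.004]
contact_force: [-1.2, -0.1, 4.1]
grip_width: 0.0158
```

>>> drive_tool(
  targets=[
    [0, 0, 0.005, 0, 0, 0],
    [0, 0, 0.01, 0, 0, 0],
    [0, 0, 0.012, 0, 0, 0],
    [0, 0, 0.012, 0, 0, 0],
  ],
)

```text
time: 11.0
ee_pos: [0.5507, 0.2177, 0.0435]
tool_rot: [2.483, -1.923, 0.004]
contact_force: [-2.7, -2.4, 9.8]
grip_width: 0.0159
```

>>> drive_tool(
  targets=[
    [0, 0, 0.006, 0, 0, 0],
    [0, 0, 0.012, 0, 0, 0],
    [0, 0, 0.012, 0, 0, 0],
  ],
)

```text
time: 11.3
ee_pos: [0.5509, 0.2177, 0.0434]
tool_rot: [2.483, -1.924, 0.004]
contact_force: [-4.2, -2.3, 16.0]
grip_width: 0.016
```

>>> drive_tool(
  targets=[
    [0, 0, 0.006, 0, 0, 0],
    [0, 0, 0.012, 0, 0, 0],
    [0, 0, 0.012, 0, 0, 0],
  ],
)

```text
time: 11.6
ee_pos: [0.5509, 0.2177, 0.0434]
tool_rot: [2.483, -1.924, 0.004]
contact_force: [-6.7, -2.0, 17.5]
grip_width: 0.0158
```

It stops hard at TCP 0.0434 (expected about 0.0437) with the force rising to 17 N, so it looks home. I'll relax the press, open partly, then retreat.

>>> drive_tool(
  targets=[
    [0, 0, 0, 0, 0, 0],
    [0, 0, 0, 0, 0, 0],
  ],
)

```text
time: 11.8
ee_pos: [0.5511, 0.2178, 0.0435]
tool_rot: [2.484, -1.924, 0.005]
contact_force: [-0.7, -0.3, 5.2]
grip_width: 0.0159
```

>>> drive_tool(
  targets=[
    [0, 0, 0, 0, 0, 0],
    [0, 0, 0, 0, 0, 0],
    [0, 0, 0, 0, 0, 0],
    [0, 0, 0, 0, 0, 0],
    [0, 0, 0, 0, 0, 0],
  ],
  claw=150,
)

```text
time: 12.3
ee_pos: [0.5511, 0.2178, 0.0434]
tool_rot: [2.484, -1.924, 0.005]
contact_force: [0.0, 0.5, 0.7]
grip_width: 0.0363
```

>>> drive_tool(
  targets=[
    [0, 0, -0.1, 0, 0, 0],
    [0, 0, -0.3, 0, 0, 0],
    [0, 0, -0.6, 0, 0, 0],
    [0, 0, -1, 0, 0, 0],
    [0, 0, -1, 0, 0, 0],
    [0, 0, -1, 0, 0, 0],
  ],
)

```text
time: 12.9
ee_pos: [0.5517, 0.2184, 0.1655]
tool_rot: [-2.481, 1.922, -0.008]
contact_force: [0.1, 0.9, -0.5]
grip_width: 0.0361
```

```bash
python3 - <<'E'
from h import *
a=snap('wrist','w4.png')['color'];b=snap('side','s4.png')['color'];c=snap('scene','c4.png')['color']
z=lambda i,f:cv2.resize(i[:,:,::-1],None,fx=f,fy=f,interpolation=cv2.INTER_CUBIC)
d=np.load('pics/s4.png.npz')
x=np.linalg.inv(d['W'])@[.55,.218,.04,1];fx,fy,cx,cy=d['k'];u,v=int(cx-fx*x[0]/x[2]),int(cy+fy*x[1]/x[2]);print(u,v)
v0=max(0,v-50);u0=max(0,u-65)
cv2.imwrite('pics/m4.png',np.hstack([cv2.resize(z(a[80:360,180:470],1),(400,400)),cv2.resize(z(c[250:370,330:450],1),(400,400),interpolation=cv2.INTER_CUBIC)]))
cv2.imwrite('pics/n4.png',z(b[v0:v0+100,u0:u0+130],5))
go(.55,.218,.2,-75.5)
E
```

```text
wrist ['color', 'fx', 'fy', 'cx', 'cy', 'mount'] [0.629 0.238 0.327] 12.9
side ['color', 'fx', 'fy', 'cx', 'cy', 'camera_from_world'] [ 0.307 -0.693  0.468] 12.95
scene ['color', 'fx', 'fy', 'cx', 'cy', 'camera_from_world'] [1.246 0.494 0.755] 13.0
310 194
t 13.05 pos [0.5499 0.2177 0.1624] shift [-0.001 -0.002 -0.314] turn [ 0.0001 -0.0009 -0.0001] F [-0.1  0.4 -0.6] w 0.036 q [ 0.36  0.45  1.75 -0.    0.94  1.68]
```

View pics/m4.png

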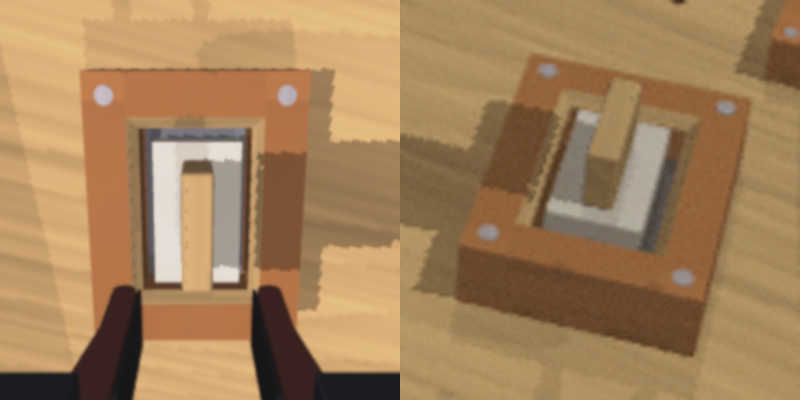

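View pics/n4.png

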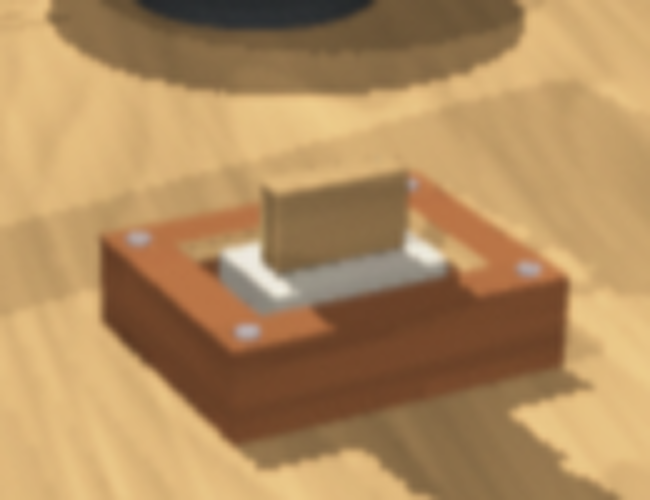

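The plaster looks level and flush in both views. To rule out slip in the grip, I'll feel the bar top with closed fingertips: 0.076 means home.

>>> drive_tool(
  targets=[
    [0, 0, 0.1, 0, 0, 0],
    [0, 0, 0.3, 0, 0, 0],
    [0, 0, 0.5, 0, 0, 0],
    [0, 0, 0.6, 0, 0, 0],
    [0, 0, 0.65, 0, 0, 0],
    [0, 0, 0.65, 0, 0, 0],
  ],
  claw=255,
)

```text
time: 13.65
ee_pos: [0.5493, 0.2172, 0.0831]
tool_rot: [2.481, -1.922, 0.001]
contact_force: [0.1, -1.0, -0.9]
grip_width: 0.0008
```

>>> drive_tool(
  targets=[
    [0, 0, 0.02, 0, 0, 0],
    [0, 0, 0.035, 0, 0, 0],
    [0, 0, 0.045, 0, 0, 0],
    [0, 0, 0.055, 0, 0, 0],
    [0, 0, 0.055, 0, 0, 0],
  ],
)

```text
time: 14.15
ee_pos: [0.5493, 0.2172, 0.0767]
tool_rot: [2.481, -1.922, 0.001]
contact_force: [0.8, -0.1, -0.2]
grip_width: 0.0002
```

>>> drive_tool(
  targets=[
    [0, 0, 0.004, 0, 0, 0],
    [0, 0, 0.008, 0, 0, 0],
    [0, 0, 0.008, 0, 0, 0],
  ],
)

```text
time: 14.45
ee_pos: [0.5495, 0.2173, 0.0763]
tool_rot: [2.481, -1.922, 0.002]
contact_force: [-1.3, -0.6, 6.0]
grip_width: 0.0004
```

>>> drive_tool(
  targets=[
    [0, 0, 0.006, 0, 0, 0],
    [0, 0, 0.012, 0, 0, 0],
    [0, 0, 0.012, 0, 0, 0],
  ],
)

```text
time: 14.75
ee_pos: [0.5497, 0.2174, 0.0763]
tool_rot: [2.481, -1.922, 0.002]
contact_force: [-4.3, -1.1, 12.8]
grip_width: 0.0004
```

>>> drive_tool(
  targets=[
    [0, 0, 0.005, 0, 0, 0],
    [0, 0, 0.008, 0, 0, 0],
    [0, 0, 0.008, 0, 0, 0],
  ],
)

```text
time: 15.05
ee_pos: [0.5498, 0.2174, 0.0763]
tool_rot: [2.482, -1.922, 0.002]
contact_force: [-3.5, -1.3, 10.6]
grip_width: 0.0007
```

The bar top is at 0.0763 and does not yield at 12.8 N, so the die is home. I'll retreat.

>>> drive_tool(
  targets=[
    [0, 0, -0.05, 0, 0, 0],
    [0, 0, -0.2, 0, 0, 0],
    [0, 0, -0.5, 0, 0, 0],
    [0, 0, -0.9, 0, 0, 0],
    [0, 0, -0.9, 0, 0, 0],
    [0, 0, -0.9, 0, 0, 0],
  ],
  claw=255,
)

```text
time: 15.65
ee_pos: [0.5506, 0.218, 0.1857]
tool_rot: [-2.483, 1.924, -0.005]
contact_force: [0.8, -1.0, 0.3]
grip_width: 0.0007
```

```bash
python3 - <<'E'
from h import *
c=snap('scene','c5.png')['color'].astype(int);a=cv2.imread('pics/c4.png')[:,:,::-1].astype(int)
print('change at die',abs(c-a)[300:350,375:410].mean().round(1))
go(.55,.218,.2,-75.5); sign_off()
E
```

```text
scene ['color', 'fx', 'fy', 'cx', 'cy', 'camera_from_world'] [1.246 0.494 0.755] 15.65
change at die 2.1
t 15.7 pos [0.5496 0.2176 0.1842] shift [-0.002 -0.004 -0.132] turn [ 0.0003 -0.0009 -0.0001] F [-0.8 -1.3 -1.4] w 0.0002 q [ 0.36  0.42  1.74 -0.    0.99  1.68]
the job is handed in; nothing more can be done
```

The white oblong die is in the larger mould's pocket, pressed fully home, with the gripper clear of it. I gripped it by the bar, lowered it in and pressed it down to a hard stop. I handed the job in at 15.7 s of the 38 s allowed.

**Last checks:**
- **Press:** the die stopped at tool height 0.0434 m, where I expected about 0.0437 m, with about 17 N read at the wrist.
- **Grip slip:** with closed fingertips I felt the bar top at 0.0763 m (nominal 0.076 m when home). It did not move at about 13 N, so the die had not slipped in the grip.
- **Pictures:** after I let go, the wrist, scene and side views all showed the plaster level and flush. A scene image compared before and after the fingertip check showed almost no change at the die.

None of the checks failed. The one small disagreement was that the pad gave way at about 6 N rather than the stated 8 N.

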